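Pump up the leak tester and hold the membrane slide flush on its tilted port

ROBOT

A 6-joint arm with a two-finger parallel gripper is mounted at the origin on a cart in front of the work surface, level with it; the furniture and walls round the work are solid. World frame = base frame: x ahead of the robot, y to its left, z up, the work surface at z = 0. Lengths are in m, angles in degrees, forces in N, time in s.
With the tool pointing down it reaches from about 0.275 to 0.75 m from the base axis. Payload 10.2 kg.
Tool frame: the origin (TCP) lies midway between the tips of the shut fingers; the grasp point (between the pads) lies 19 mm behind it (arm.tcp_to_grasp is the distance from the TCP to the grasp point, in m); z points along the fingers, y is the line along which they close (so a half turn about z gives the same grasp; the last joint's range is limited). The gripper opens to 85 mm and grips with 20 to 120 N. Pads are 22 mm wide; open, the fingers measure 114 mm over their backs; the gripper's body (76 mm by 85 mm) begins 54 mm behind the grasp point. The pads swing forward as they close: fully open they stand 13 mm farther back than shut.
Start: joints at [59.966, 17.928, 85.812, -0, 76.261, -12.8], TCP at [0.156, 0.501, 0.231] pointing down, gripper open.
Joint ranges: [-168.41, 168.41], [-55.51, 124.54], [10.69, 146.95], [-70.63, 250.63], [1, 178], [-165.06, 165.06]. Speed limits (degrees/s): [136.94, 136.94, 172.46, 180, 180, 180].

INTERFACE

Orientations are given as [roll, pitch, yaw] about the fixed x, y, z axes, in that order (R = Rz(yaw) Ry(pitch) Rx(roll)).
In Python, from station import arm gives the robot as it stands. Calls block until the motion is done:
- arm.reach(position, orientation): joint-space move of the TCP to a pose.
- arm.servo_line(position, orientation=None, vel=0.15, guard=None): straight line of the TCP; orientation=None keeps the orientation; vel is the mean speed in m/s. With guard (N) it stops when the force on the tool has changed by that much, and returns True; else False.
- arm.set_joints(angles): joint-space move.
- arm.open() and arm.clamp(): open the fingers fully, or close them until they stop; the grip force is fixed at half the most.
- arm.sleep(seconds).
- arm.ik(position, orientation): joint angles nearest the present ones, or None.
- arm.camera(name): name is "scene" or "top" or "wrist"; returns a dict with "pixels" (400x640x3 uint8, blue, green, red), "z_map" (400x640 float32, m along the optical axis (not along the pixel's ray), 0 where there is no reading), "fovy" (degrees; the focal length in pixels is half the picture's height over the tangent of half this angle, whatever the lens; pixels are square), "cx", "cy" (the principal point, pixels), "dist_coeffs" ([k1, k2, p1, p2, k3] as OpenCV has them; the pictures are not rectified), "eye" and "rotation" of the camera in the world. Camera axes: x right, y down, z forward; pixel columns grow to the right and rows downward; lengths in m; the calibration is good to about 2 mm. A picture is of the moment at which its call begins.
A pose or a line that the arm cannot do raises arm.PlanningError and nothing moves.
- arm.job_done(): hands the job in; it is judged then, once.
Readings, each from a call of its own:
- arm.read_time_s(): time.
- arm.read_joint_pos(): joint angles.
- arm.read_qd(): joint speeds.
- arm.read_joint_torque(): joint torques, N m.
- arm.read_tcp_pos(): TCP position.
- arm.read_eef_rot(): TCP orientation.
- arm.read_force(): force on the tool from outside, world axes, zero at the start.
- arm.read_wrist_torque(): the same for the moment, N m.
- arm.read_opening(): finger opening in m.
- arm.read_grip_force(): force on a finger pad.
Only numpy, scipy, OpenCV 4.12 (cv2) and the standard library are available. Lean on these libraries where they do the work, as an engineer would, in place of code of your own. Each camera call takes 0.05 s, during which the arm holds its last target. There are 200 camera calls.

TASK

Make the membrane slide ready for its leak test: first work the tester's hand lever through full strokes until the indicator pin on the reservoir stands fully up. Then pick up the larger of the two membrane slides by its bow handle, tilt it to match the sloped face of the test head and press its underside flush and centred on the rubber sealing ring, so that the plate covers the whole ring and the sprung ring is pushed well in; leave the smaller slide where it lies. Finish while still holding the slide pressed there: do not let go.

Things in the scene. Friction and masses are not known exactly. Their poses are not given: they have to be found in the camera images.
- tester: Fixed leak tester, grey base plate 150 x 250 x 16 mm. Origin: centre of its underside on the bench; z up, its front (-x) roughly to the robot. Round aluminium test head (86 mm) in a yoke at left, trunnion axis along x at y +70, z 89 mm; its face slopes down to the left (+y) by 20 to 37 degrees, held by a stiff clamp. At right lever pump and reservoir (54 mm round, 112 mm high, x +42, y -75 mm).
- port (a point): Centre of the black rubber sealing ring on the head's sloped face, in the plane of its top; ring 53 mm outside, 43 mm inside. z points straight out of the face (up and to the tester's left), x is level along the trunnion axis, away from the robot, y points down the slope. The ring stands 6.5 mm proud of the face. Mind the bench's shelf: it hangs 0.5 m up, from x = 0.63 m back.
- port_seat (a joint): How far the sprung sealing ring is pushed into the head, m: 0 = out, 0.004 = stop. It moves only straight along the face's normal; it yields from 2.4 N and reaches its stop at 5.6 N. Well in means more than 0.002.
- lever_pad (a point): Middle of the top of the black pad (44 long, 42 wide, 8 mm thick) at the pump lever's end, front right of the tester; about 150 mm up at rest. The lever turns about a level axis along the tester's y at its x +6, y -75, z 115 mm; the pad's top middle lies 92 mm out along the lever and 8 mm above its centre line. Press from above with closed fingers, following the arc.
- lever (a joint): Lever angle, rad: 0 = up (rises 0.30 toward the pad), 0.6 = fully down (drops 0.30). Sprung back to 0; the pad needs about 6 N at the top and 10 to 12 N at the bottom.
- pin_top (a point): Top of the black-capped indicator pin that rises out of the reservoir's brass bushing inside a wire guard; 129 mm above the bench when the reservoir is empty, about 165 mm when fully up.
- pin (a joint): Height of the indicator pin, m: 0 = empty; starts at 0 to 0.012. Each full stroke of the lever (all the way down and up again) raises it a step of about 0.010 through an internal pawl; it stays there between strokes. Fully up is about 0.036, where more strokes do nothing.
- slide: Larger membrane slide, loose, lying flat, 0.08 to 0.17 kg: square aluminium plate 70 x 70 x 5 mm, round white membrane (34 mm) in its middle, round steel bow handle over it. Origin: centre of the flat underside; z up on the handle's side, y along the handle's bar. The two slides lie side by side left of the tester; which is nearer to it changes.
- slide_bar (a point): Middle of the larger slide's handle bar: 10 mm round, along the slide's y, its centre line 40 mm above the underside, 46 mm straight length, 30 mm free beneath it.
- small_slide: The smaller membrane slide of the same make, to be left alone: plate 48 x 48 x 4 mm, membrane 18 mm. Origin: centre of the underside; z up, y along its handle's bar.

How it is judged:
By the outcome, as a careful person would: the job done as asked, in the order asked, and still so for the second after the job is handed in, while the arm keeps its last pose, push and grip.
It also fails if it takes over 72 s, if anything falls off the work surface, if the arm or the gripper's body presses on something with over 40 N, if the wrist force passes 120 N, or if a joint passes its speed limit or range.

## Working session

There is one attempt and no reset: what is moved stays moved. The work goes in short steps, each a Python script; the robot and the scene stay as the last script left them, time stands still between calls to the robot, and variables do not carry over. Pictures are saved under pics/ and viewed, at most 10 in all, crops included, and the job is handed in when it is done.

```bash
ls; mkdir -p pics; python3 - <<'E'
from station import arm
import cv2,numpy as np,pickle
for n in("scene","top"):
    c=arm.camera(n); pickle.dump(c,open(n+".pkl","wb")); cv2.imwrite(f"pics/{n}0.png",c["pixels"])
    print(n,c["fovy"],c["cx"],c["cy"],c["dist_coeffs"],c["eye"],c["rotation"])
print(arm.read_time_s(),arm.read_eef_rot(),arm.tcp_to_grasp)
E
```

```text
pics
scene 49.746551554151054 322.44122787009536 199.90399240508646 [-0.07420164  0.          0.          0.          0.        ] [-0.00456378 -0.338244    0.6972543 ] [-130.91994205    0.9655214   -51.68467292]
top 44.93746938495341 316.67824639698773 199.86568172145417 [-0.00348882  0.          0.          0.          0.        ] [0.45202065 0.08309154 1.17795326] [-174.87205319   -0.4702146   -90.03157358]
0.1 [-1.79936774e+02 -1.37326561e-02  1.62767082e+02] 0.0187
```

View pics/scene0.png

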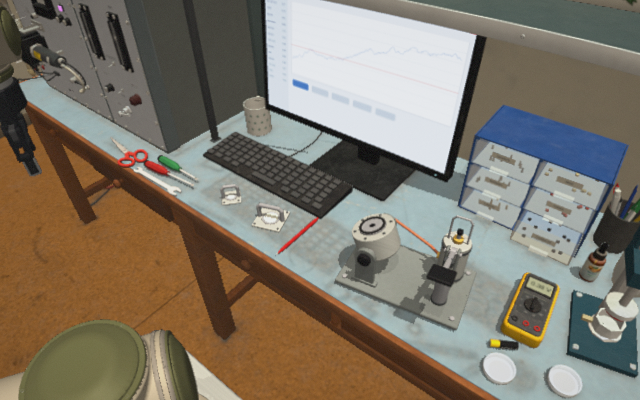

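View pics/top0.png

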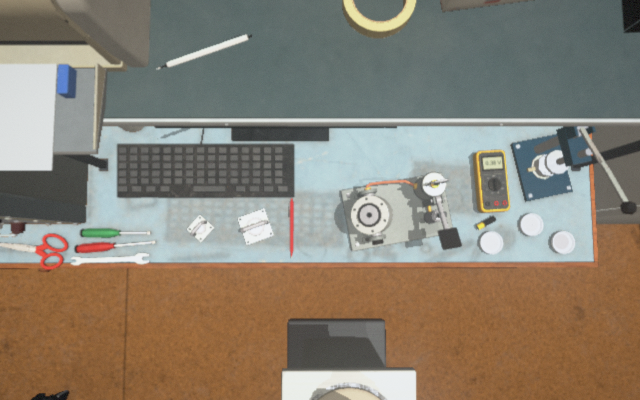

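The scene view shows the tester, with its head at (376,235) and lever pad at (441,272). In the top view the large slide is at (256,226), the small one at (201,228), the ring at (369,215) and the lever pad at (449,238). Next I'll turn these into positions.

```bash
cat > h.py <<'E'
import numpy as np,cv2,pickle
from scipy.spatial.transform import Rotation as R
def K(c):
    f=200/np.tan(np.radians(c["fovy"]/2)); return np.array([[f,0,c["cx"]],[0,f,c["cy"]],[0,0,1.]])
def rays(c,px):
    p=cv2.undistortPoints(np.array(px,float).reshape(-1,1,2),K(c),np.array(c["dist_coeffs"],float)).reshape(-1,2)
    return R.from_euler("xyz",c["rotation"],degrees=True).apply(np.c_[p,np.ones(len(p))])
def plane(c,px,z):
    d=rays(c,px); e=np.array(c["eye"]); return e+d*((z-e[2])/d[:,2])[:,None]
def cloud(c):
    v,u=np.mgrid[:400,:640]; d=rays(c,np.c_[u.ravel(),v.ravel()])
    return (np.array(c["eye"])+d*c["z_map"].reshape(-1,1)).reshape(400,640,3)
E
python3 - <<'E'
from h import *
np.set_printoptions(precision=4,suppress=True)
c=pickle.load(open("top.pkl","rb")); P=cloud(c); im=c["pixels"]
hsv=cv2.cvtColor(im,cv2.COLOR_BGR2HSV)
def win(u0,u1,v0,v1):
    m=np.zeros((400,640),bool); m[v0:v1,u0:u1]=1; return m
# pad
m=win(430,465,220,255)&(im.max(2)<60)&(P[...,2]>.12)
v,u=np.nonzero(m); print("pad",m.sum(),P[m].mean(0),P[m].min(0),P[m].max(0),cv2.minAreaRect(np.c_[u,v].astype(np.float32)))
# slides
for n,w in(("A",(232,280,202,250)),("B",(182,220,210,246))):
    mm=win(*w)&(hsv[...,1]<25)&(im.min(2)>150)
    for zz in (.005,):
        v,u=np.nonzero(mm); q=plane(c,np.c_[u,v],zz)[:,:2].astype(np.float32)
        print(n,mm.sum(),cv2.minAreaRect(q))
    m2=win(*w)&(P[...,2]>.028); print(n,"handle",m2.sum(),P[m2].mean(0) if m2.any() else 0,np.linalg.svd(P[m2][:,:2]-P[m2][:,:2].mean(0))[2][0] if m2.sum()>3 else 0)
# head ring
m=win(345,395,190,240)&(P[...,2]>.08)
print("head pts",m.sum(),P[m].mean(0))
Q=P[m]
for _ in range(5):
    s=np.linalg.svd(Q-Q.mean(0),full_matrices=False); nrm=s[2][2]*np.sign(s[2][2][2]); Q=Q[abs((Q-Q.mean(0))@nrm)<.004]
print(len(Q),nrm,Q.mean(0),np.degrees(np.arccos(nrm[2])))
# base
m=win(335,460,170,255)&(abs(P[...,2]-.016)<.006)
v,u=np.nonzero(m); print("base",m.sum(),cv2.minAreaRect(plane(c,np.c_[u,v],.016)[:,:2].astype(np.float32)))
tab=win(150,185,205,215); print("table z",P[tab][:,2].mean())
a=cv2.resize(im[185:260,180:470],None,fx=2.7,fy=2.7,interpolation=cv2.INTER_CUBIC); cv2.imwrite("pics/topcrop.png",a)
E
```

```text
<stdin>:9: RuntimeWarning: Mean of empty slice.
  ret = um.true_divide(
Traceback (most recent call last):
ValueError: zero-size array to reduction operation minimum which has no identity
```

```bash
python3 - <<'E'
from h import *
np.set_printoptions(precision=4,suppress=True)
c=pickle.load(open("top.pkl","rb")); P=cloud(c); im=c["pixels"]
for u,v in((449,238),(369,215),(256,226),(170,210),(433,185),(360,240)): print(u,v,im[v,u],c["z_map"][v,u],P[v,u])
print((c["z_map"]>0).mean())
a=cv2.resize(im[185:260,180:470],None,fx=2.7,fy=2.7,interpolation=cv2.INTER_CUBIC); cv2.imwrite("pics/topcrop.png",a)
E
```

```text
449 238 [72 74 74] 1.0281601 [ 0.463  -0.2068  0.149 ]
369 215 [73 75 72] 1.0608784 [ 0.5137 -0.0404  0.1193]
256 226 [202 204 207] 1.1341817 [0.4924 0.2161 0.0417]
170 210 [172 174 170] 1.1762156 [0.5328 0.4303 0.0014]
433 185 [106 168 194] 1.0668765 [ 0.5799 -0.1823  0.1204]
360 240 [131 133 133] 1.1582514 [ 0.4597 -0.0302  0.0166]
0.9959296875
```

View pics/topcrop.png

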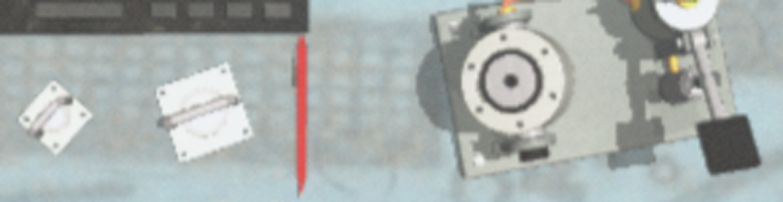

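The crop shows the larger slide (crop (205,112)) nearer the tester, the ring at (512,80) and the black pad at (730,145). Depth readings look fine; only my darkness threshold was wrong.

```bash
python3 - <<'E'
from h import *
np.set_printoptions(precision=4,suppress=True)
c=pickle.load(open("top.pkl","rb")); P=cloud(c); im=c["pixels"]
hsv=cv2.cvtColor(im,cv2.COLOR_BGR2HSV)
def win(u0,u1,v0,v1):
    m=np.zeros((400,640),bool); m[v0:v1,u0:u1]=1; return m
m=win(430,465,225,255)&(im.max(2)<100)&(P[...,2]>.13)
print("pad",m.sum(),P[m].mean(0),cv2.minAreaRect(P[m][:,:2].astype(np.float32)))
for n,w in(("A",(232,280,202,250)),("B",(182,220,210,246))):
    mm=win(*w)&(hsv[...,1]<25)&(im.min(2)>175)&(P[...,2]<.012)
    v,u=np.nonzero(mm); q=plane(c,np.c_[u,v],.005)[:,:2].astype(np.float32)
    print(n,mm.sum(),cv2.minAreaRect(q))
    m2=win(*w)&(P[...,2]>.036); h=P[m2]; print("handle",m2.sum(),h.mean(0),np.linalg.svd(h[:,:2]-h[:,:2].mean(0))[2][0],cv2.minAreaRect(h[:,:2].astype(np.float32)))
m=win(345,395,190,240)&(P[...,2]>.085)
Q=P[m]
for _ in range(8):
    s=np.linalg.svd(Q-Q.mean(0),full_matrices=False); nrm=s[2][2]*np.sign(s[2][2][2]); Q=Q[abs((Q-Q.mean(0))@nrm)<.004]
print("face",len(Q),nrm,Q.mean(0),np.degrees(np.arccos(nrm[2])))
g=win(345,395,190,240)&(abs((P-Q.mean(0))@nrm)<.012)
r=g&(im.max(2)<100); r=cv2.morphologyEx(r.astype(np.uint8),cv2.MORPH_OPEN,np.ones((1,1)))
n,l,st,ce=cv2.connectedComponentsWithStats(r); 
for i in range(1,n):
    if st[i,4]>15: v,u=np.nonzero(l==i); print(st[i],ce[i],P[l==i].mean(0),(P[l==i]-Q.mean(0)).dot(nrm).mean())
mb=win(335,460,170,260)&(abs(P[...,2]-.016)<.005)
print("base",mb.sum(),cv2.minAreaRect(P[mb][:,:2].astype(np.float32)))
E
```

```text
pad 353 [ 0.4626 -0.2068  0.151 ] ((0.4631003439426422, -0.20693454146385193), (0.04071774333715439, 0.03963779658079147), 9.556854248046875)
A 1300 ((0.49510854482650757, 0.22180649638175964), (0.1143944039940834, 0.11417888849973679), 0.3653882145881653)
handle 123 [0.4922 0.2164 0.0906] [0.1288 0.9917] ((0.48417308926582336, 0.16579806804656982), (0.17396263778209686, 0.03512240946292877), 80.17061614990234)
B 635 ((0.4902445375919342, 0.3545880615711212), (0.08458530902862549, 0.09110914915800095), 0.0028200908564031124)
handle 69 [0.4851 0.3201 0.1897] [0.1316 0.9913] ((0.48042500019073486, 0.22604936361312866), (0.28938642144203186, 0.03507799655199051), 85.67362976074219)
face 193 [ 0.2513 -0.959   0.1314] [ 0.5137 -0.0415  0.151 ] 82.44827577668755
base 3314 ((0.5300089716911316, -0.11970950663089752), (0.1500108689069748, 0.25090640783309937), 10.261500358581543)
```

```bash
python3 - <<'E'
from h import *
np.set_printoptions(precision=4,suppress=True)
c=pickle.load(open("top.pkl","rb")); P=cloud(c); im=c["pixels"]
hsv=cv2.cvtColor(im,cv2.COLOR_BGR2HSV)
def win(u0,u1,v0,v1):
    m=np.zeros((400,640),bool); m[v0:v1,u0:u1]=1; return m
for n,w in(("A",(232,280,202,250)),("B",(182,220,210,246))):
    mm=win(*w)&(im.min(2)>190)
    nn,l,st,ce=cv2.connectedComponentsWithStats(mm.astype(np.uint8)); i=1+st[1:,4].argmax()
    v,u=np.nonzero(l==i); print(n,st[i],cv2.minAreaRect(plane(c,np.c_[u,v],.005)[:,:2].astype(np.float32)))
    m2=win(*w)&(P[...,2]>.034)&(P[...,2]<.055); h=P[m2]; 
    d=np.linalg.norm(h-np.median(h,0),axis=1); h=h[d<.04]
    print("handle",len(h),h.mean(0),np.linalg.svd(h[:,:2]-h[:,:2].mean(0))[2][0],cv2.minAreaRect(h[:,:2].astype(np.float32)))
O=np.array([.5300,-.1197,0]);T=R.from_euler("z",10.26,degrees=True)
L=T.inv().apply((P-O).reshape(-1,3)).reshape(400,640,3)
m=(np.hypot(L[...,0],L[...,1]-.08)<.05)&(L[...,2]>.085)&(L[...,2]<.16)
q=L[m]; from scipy.optimize import least_squares
r=np.hypot(q[:,0],q[:,1]-np.median(q[:,1]))
s=least_squares(lambda a:q[:,2]-a[0]-a[1]*(q[:,1]-.08),[.12,-.5],loss="cauchy",f_scale=.002).x
print(m.sum(),s,np.degrees(np.arctan(-s[1])))
res=L[...,2]-s[0]-s[1]*(L[...,1]-.08)
on=m&(abs(res)<.012); v,u=np.nonzero(on); print("face rect",L[on].min(0),L[on].max(0))
dark=(im.max(2)<95)&on; print("dark",dark.sum(),L[dark].mean(0),cv2.minEnclosingCircle(L[dark][:,:2].astype(np.float32)),np.median(res[dark]))
a=np.arctan(-s[1]); 
ds=(L[...,1]-.07)*np.cos(a)-(L[...,2]-.089)*np.sin(a); hh=(L[...,1]-.07)*np.sin(a)+(L[...,2]-.089)*np.cos(a)
rr=np.hypot(L[...,0],ds)
for lo,hi in((0,.006),(.006,.012),(.012,.02),(.022,.026),(.029,.034),(.034,.04),(.04,.044)):
    k=on&(rr>=lo)&(rr<hi); print(lo,hi,k.sum(),np.median(hh[k]))
k=on&(rr>.029)&(rr<.041); t=least_squares(lambda p:hh[k]-p[0]-p[1]*ds[k]-p[2]*L[k][:,0],[.03,0,0],loss="cauchy",f_scale=.002).x; print("resid tilt deg",t[0],np.degrees(t[1:]),k.sum())
k=on&(abs(hh-t[0])<.012)&(im.max(2)<95); print("ring along ds,x:",cv2.minEnclosingCircle(np.c_[L[k][:,0],ds[k]].astype(np.float32)))
for nme,w in(("scene",0),):pass
E
```

```text
A [238 208  36  37 809] ((0.4931466281414032, 0.22178107500076294), (0.07106604427099228, 0.07126830518245697), 19.979938507080078)
handle 118 [0.4939 0.222  0.0445] [ 0.3409 -0.9401] ((0.49382153153419495, 0.2224196195602417), (0.010036593303084373, 0.06668955087661743), 20.540637969970703)
B [187 215  27  28 361] ((0.4889273941516876, 0.3557402789592743), (0.04900163784623146, 0.049137234687805176), 48.07943344116211)
handle 63 [0.4903 0.3554 0.0412] [-0.7525  0.6586] ((0.49019327759742737, 0.3560540974140167), (0.007838661782443523, 0.04386375844478607), 49.36282730102539)
1307 [ 0.1192 -0.3484] 19.207371579624958
face rect [-0.0426  0.0374  0.0993] [0.0498 0.1195 0.1364]
dark 44 [-0.0025  0.082   0.1234] ((-0.0012017176486551762, 0.08261506259441376), 0.02368609607219696) 0.005568892802675779
0 0.006 23 0.03314905889599381
0.006 0.012 71 0.03386361620937276
0.012 0.02 158 0.033935520614617645
0.022 0.026 126 0.037335146129214965
0.029 0.034 203 0.030758985844219718
0.034 0.04 282 0.03089245419768439
0.04 0.044 164 0.02953683981466258
resid tilt deg 0.030812317116501058 [-1.0312  0.0248] 530
ring along ds,x: ((-0.0009279149817302823, 1.2251141924934927e-05), 0.024591654539108276)
```

Poses so far:
- **Tester:** yaw 10.26°, centre (0.530, -0.1197).
- **Head:** tilt about 20.2°, ring top 37.3 mm out from the trunnion axis.
- **Slide:** centre (0.4935, 0.222), yaw 20.2°.

Now I'll pump the lever.

```bash
cat >> h.py <<'E'
T=R.from_euler("z",10.26,degrees=True); O=np.array([.5300,-.1197,0])
W=lambda p:O+T.apply(p)
def pad(phi,dz=0): # lever angle above level, rad
    return W([.006-.092*np.cos(phi)+.008*np.sin(phi),-.075,.115+.092*np.sin(phi)+.008*np.cos(phi)+dz])
eul=lambda r:r.as_euler("xyz",degrees=True)
E
cat > pump.py <<'E'
from h import *
from station import arm
def stroke():
    top=pad(.3,.004)
    arm.servo_line(pad(0.),vel=.1); arm.servo_line(pad(-.24),vel=.1)
    g=arm.servo_line(pad(-.30,-.007),vel=.04,guard=18)
    print("bottom",g,arm.read_tcp_pos().round(4)if hasattr(arm.read_tcp_pos(),'round') else arm.read_tcp_pos(),np.round(arm.read_force(),1),"target z",pad(-.3)[2])
    arm.servo_line(pad(0.),vel=.12); arm.servo_line(top,vel=.12)
def pinview(n):
    c=arm.camera("top"); pickle.dump(c,open(n+".pkl","wb")); P=cloud(c)
    q=T.inv().apply((P-O).reshape(-1,3)); k=np.hypot(q[:,0]-.042,q[:,1]+.075)<.014
    z=q[k,2]; print("pin z",np.sort(z[(z>.1)&(z<.2)])[-25:].round(3))
E
python3 - <<'E'
from pump import *
np.set_printoptions(precision=4,suppress=True)
pinview("pin0")
best=min(((abs(j[5]),y) for y in range(-180,180,15) if (j:=arm.ik(pad(.3,.06),[180,0,y])) is not None and abs(((y-10.26)%90))<15),default=None)
print(best); o=[180,0,best[1]]
arm.clamp(); p=np.array(arm.read_tcp_pos()); 
arm.reach(pad(.3,.08),o)
print(np.round(arm.read_force(),1),arm.read_time_s())
arm.servo_line(pad(.3,.006),vel=.15)
print("touch",arm.servo_line(pad(.3,-.01),vel=.03,guard=3),arm.read_tcp_pos(),pad(.3))
stroke(); print(arm.read_time_s()); pinview("pin1")
E
```

```text
pin z [0.167 0.17  0.171 0.171 0.171 0.171 0.171 0.171 0.171 0.171 0.171 0.171
 0.172 0.172 0.172 0.172 0.173 0.173 0.173 0.174 0.174 0.174 0.174 0.174
 0.176]
(np.float64(37.74099742566098), 15)
[-0.2  0.3 -0.2] 3.6417
touch True [ 0.4654 -0.208   0.1498] [ 0.4651 -0.2077  0.1498]
bottom True [ 0.4608 -0.2091  0.0984] [-3.8  1.5 12.9] target z 0.09545483290016162
6.4583
pin z [0.168 0.169 0.17  0.17  0.17  0.171 0.171 0.171 0.172 0.172 0.172 0.172
 0.172 0.173 0.173 0.173 0.173 0.173 0.173 0.174 0.174 0.174 0.175 0.175
 0.176]
```

```bash
python3 - <<'E'
from pump import *
np.set_printoptions(precision=4,suppress=True)
c=arm.camera("scene"); pickle.dump(c,open("s1.pkl","wb"))
a=pickle.load(open("scene.pkl","rb"))["pixels"]; 
f=lambda i:cv2.resize(i[205:305,415:500],None,fx=4.5,fy=4.5,interpolation=cv2.INTER_CUBIC)
cv2.imwrite("pics/pin.png",np.hstack([f(a),f(c["pixels"])]))
f=200/np.tan(np.radians(c["fovy"]/2))
for z in(.129,.139,.149,.159,.165):
    d=R.from_euler("xyz",c["rotation"],degrees=True).inv().apply(W([.042,-.075,z])-np.array(c["eye"])); print(z,cv2.projectPoints(d[None],np.zeros(3),np.zeros(3),K(c),np.array(c["dist_coeffs"],float))[0].ravel())
E
```

```text
0.129 [460.7607 233.2332]
0.139 [461.8217 229.3857]
0.149 [462.8987 225.4732]
0.159 [463.9919 221.4941]
0.165 [464.6558 219.0742]
```

View pics/pin.png

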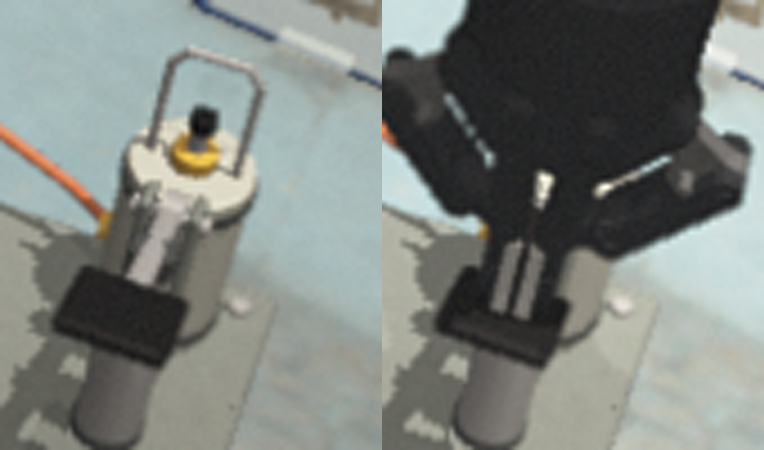

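The left crop shows the pin cap top at about (461,228), so the pin starts near 0.010. In the right crop the hand hides it. I'll do three more strokes with a firmer bottom, then back off and look.

```bash
python3 - <<'E'
from pump import *
np.set_printoptions(precision=4,suppress=True)
top=pad(.3,.004)
for i in range(3):
    arm.servo_line(pad(0.),vel=.12); arm.servo_line(pad(-.22),vel=.12); f0=np.array(arm.read_force())
    g=arm.servo_line(pad(-.30,-.010),vel=.04,guard=28)
    print(g,arm.read_tcp_pos(),f0,arm.read_force()); arm.sleep(.1); print(arm.read_force())
    arm.servo_line(pad(0.),vel=.14); arm.servo_line(top,vel=.14)
p=top+[0,0,.03]; arm.servo_line(p,vel=.2); arm.servo_line([.36,-.18,.26],vel=.25)
c=arm.camera("scene"); pickle.dump(c,open("s2.pkl","wb"))
cv2.imwrite("pics/pin2.png",cv2.resize(c["pixels"][205:305,415:500],None,fx=4.5,fy=4.5,interpolation=cv2.INTER_CUBIC))
print(arm.read_time_s())
E
```

```text
True [ 0.4601 -0.2091  0.0981] [-1.4755 -0.3607  9.6975] [-6.0753  2.2805 15.2805]
[-6.0466  3.3258 15.9971]
True [ 0.4598 -0.209   0.098 ] [-1.0561  0.0334 10.8691] [-5.7534  3.609  13.4044]
[-6.2765  2.7067 15.1165]
True [ 0.4599 -0.2088  0.098 ] [-3.5436 -0.6867  8.9779] [-5.5575  2.562  14.92  ]
[-6.0674  3.4423 15.241 ]
13.1083
```

View pics/pin2.png

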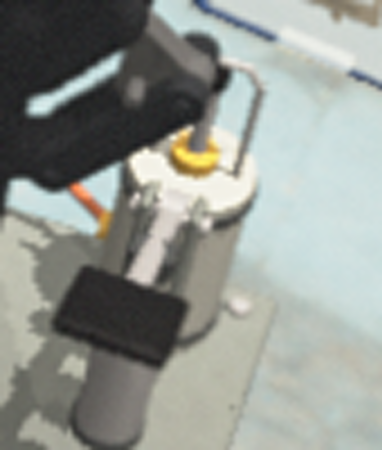

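The pin rod is much longer, but the gripper hides the cap. I'll check it again from above the slide.

```bash
cat >> h.py <<'E'
def tool(Rs,s): return Rs*R.from_euler("x",180,degrees=True)*R.from_euler("z",90*s,degrees=True)
A=20.2
def Rport(a=A): return T*R.from_euler("x",-a,degrees=True)
def port(a=A,h=.0373,x=0,y=0): return W([0,.07,.089])+Rport(a).apply([x,y,h])
E
python3 - <<'E'
from pump import *
np.set_printoptions(precision=4,suppress=True)
Rs=R.from_euler("z",20.2,degrees=True); g=arm.tcp_to_grasp
C=np.array([.4936,.222,0])
for s in(1,-1):
    t1=arm.ik(C+[0,0,.02],eul(tool(Rs,s))); t2=arm.ik(port()+Rport().apply([0,0,.04-g]),eul(tool(Rport(),s))); print(s,t1,t2)
s=min((1,-1),key=lambda s:abs(arm.ik(C+[0,0,.02],eul(tool(Rs,s)))[5])); print("s",s)
arm.reach(C+[0,0,.17],eul(tool(Rs,s))); arm.open()
c=arm.camera("scene"); pickle.dump(c,open("s3.pkl","wb")); w=arm.camera("wrist"); pickle.dump(w,open("w3.pkl","wb"))
a=cv2.resize(c["pixels"][205:305,415:500],None,fx=4,fy=4,interpolation=cv2.INTER_CUBIC)
cv2.imwrite("pics/v3.png",np.hstack([a,cv2.resize(w["pixels"],(450,281)).copy() if 0 else cv2.copyMakeBorder(cv2.resize(w["pixels"],(450,281)),0,119,0,0,cv2.BORDER_CONSTANT)]))
print(arm.read_time_s(),arm.read_opening())
E
```

```text
1 None None
-1 [11.8075 34.7728 95.461  -0.     49.7663 -8.3925] [ -7.0189  21.2282  97.7725 -23.1512  56.9957  -5.2266]Traceback (most recent call last):
  File "<stdin>", line 7, in <module>
  File "<stdin>", line 7, in <lambda>
TypeError: 'NoneType' object is not subscriptable
```

```bash
python3 - <<'E'
from pump import *
np.set_printoptions(precision=4,suppress=True)
Rs=R.from_euler("z",20.2,degrees=True); s=-1
C=np.array([.4936,.222,0])
arm.reach(C+[0,0,.17],eul(tool(Rs,s))); arm.open()
c=arm.camera("scene"); pickle.dump(c,open("s3.pkl","wb")); w=arm.camera("wrist"); pickle.dump(w,open("w3.pkl","wb"))
a=cv2.resize(c["pixels"][205:305,415:500],None,fx=4,fy=4,interpolation=cv2.INTER_CUBIC)
cv2.imwrite("pics/v3.png",np.hstack([a,cv2.copyMakeBorder(cv2.resize(w["pixels"],(450,281)),0,119,0,0,cv2.BORDER_CONSTANT)]))
print(arm.read_time_s(),arm.read_opening())
P=cloud(w)
d=np.hypot(P[...,0]-C[0],P[...,1]-C[1])<.06
h=P[d&(P[...,2]>.033)&(P[...,2]<.055)]; print("handle",len(h),np.median(h,0),cv2.minAreaRect(h[:,:2].astype(np.float32)))
m=d&(w["pixels"].min(2)>185)&(P[...,2]<.02); v,u=np.nonzero(m); print(cv2.minAreaRect(P[m][:,:2].astype(np.float32)))
E
```

```text
15.5833 0.08539242469788781
handle 1001 [0.4904 0.2283 0.0451] ((0.49184808135032654, 0.22421865165233612), (0.009620372205972672, 0.06738069653511047), 19.774656295776367)
((0.4962582588195801, 0.21344520151615143), (0.07060925662517548, 0.09105534106492996), 20.044340133666992)
```

View pics/v3.png

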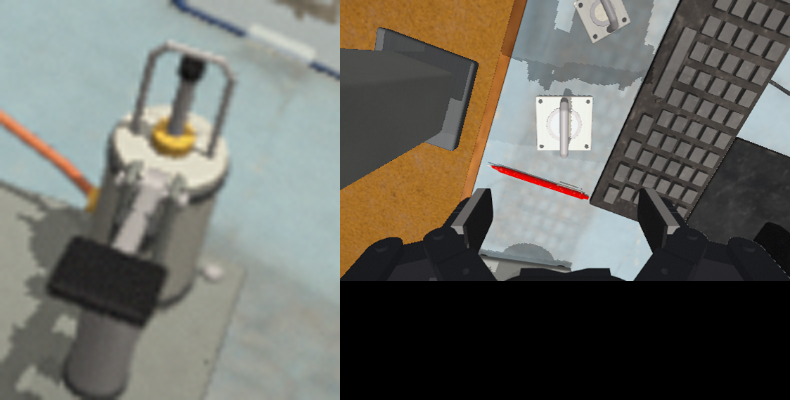

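The cap top is at about (462.5,219), which is z ≈ 0.165, so the pin is fully up. The wrist view shows the slide centred between the fingers. Now I'll grasp it.

```bash
python3 - <<'E'
from pump import *
np.set_printoptions(precision=4,suppress=True)
Rs=R.from_euler("z",20.1,degrees=True)
C=np.array([.4929,.2231,0]); g=arm.tcp_to_grasp
o=eul(tool(Rs,-1))
arm.servo_line(C+[0,0,.08],o,vel=.2)
print(arm.servo_line(C+[0,0,.04-g],vel=.1,guard=8)); f0=np.array(arm.read_force())
arm.clamp(); print(arm.read_opening(),arm.read_grip_force())
arm.servo_line(C+[0,0,.15],vel=.15); print("weight",np.array(arm.read_force())-f0,arm.read_opening(),arm.read_grip_force())
# look with all: measure plate pose under the hand
n={}
for k in("top","wrist","scene"):
    c=arm.camera(k); pickle.dump(c,open("g_"+k+".pkl","wb"))
w=pickle.load(open("g_wrist.pkl","rb"))
cv2.imwrite("pics/g.png",w["pixels"]); print(arm.read_time_s(),arm.read_tcp_pos())
E
```

```text
False
0.0074096616495902805 58.42632472515106
weight [-1.4253  0.405  -1.6015] 0.007830427932822374 58.40291619300842
18.775 [0.4925 0.223  0.1491]
```

View pics/g.png

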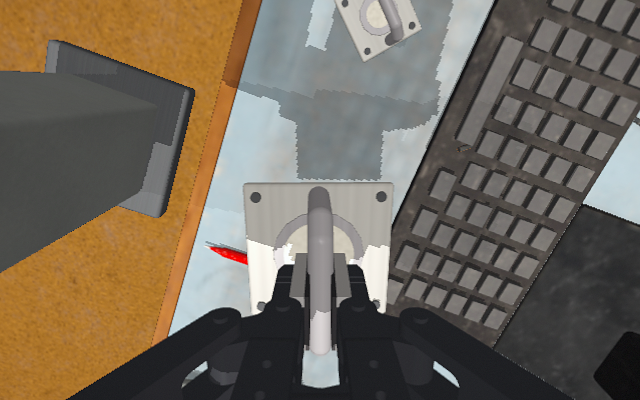

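The slide is held level and square in the fingers, with corner screws at (256,197), (381,196), (263,306) and (377,306). Next I'll measure the plate's pose in the tool frame.

```bash
python3 - <<'E'
from pump import *
np.set_printoptions(precision=4,suppress=True)
w=pickle.load(open("g_wrist.pkl","rb")); P=cloud(w)
Rt=R.from_euler("xyz",arm.read_eef_rot(),degrees=True); t=np.array(arm.read_tcp_pos())
L=Rt.inv().apply((P-t).reshape(-1,3)).reshape(400,640,3)
m=np.zeros((400,640),bool); m[188:215,250:300]=1; m[188:215,340:388]=1; m[215:300,250:268]=1; m[215:300,375:386]=1
q=L[m]; med=np.median(q[:,2]); q=q[abs(q[:,2]-med)<.008]
from scipy.optimize import least_squares
s=least_squares(lambda a:q[:,2]-a[0]-a[1]*q[:,0]-a[2]*q[:,1],[med,0,0],loss="cauchy",f_scale=.001).x
print("plane",len(q),s,np.degrees(s[1:]))
sc=np.array([(256,197),(381,196),(263,306),(377,306)]); d=Rt.inv().apply(rays(w,sc)); e=Rt.inv().apply(np.array(w["eye"])-t)
z=.04-.005-arm.tcp_to_grasp
for zz in(z,s[0]):
    X=e+d*((zz-e[2])/d[:,2])[:,None]; print(zz,X[:,:2].ravel(),X.mean(0))
far=Rt.inv().apply(rays(w,[(318,183)]))[0]; print("far edge",e+far*((z-e[2])/far[2]))
E
```

```text
plane 5086 [ 0.0153 -0.0027  0.0234] [-0.1544  1.3396]
0.016300000000000002 [ 0.0294 -0.0292  0.0299  0.029  -0.0295 -0.0289 -0.0295  0.03  ] [0.0001 0.0002 0.0163]
0.015329198985524806 [ 0.0297 -0.0291  0.0302  0.0288 -0.0288 -0.0287 -0.0289  0.0298] [0.0005 0.0002 0.0153]
far edge [ 0.0362 -0.0003  0.0163]
```

```bash
cat > place.py <<'E'
from pump import *
np.set_printoptions(precision=4,suppress=True)
g=arm.tcp_to_grasp; n=Rport().apply([0,0,1])
def tp(h): return port()+n*(h+.04-g)
def F(): return float(np.array(arm.read_force())@n)
E
python3 - <<'E'
from place import *
o=eul(tool(Rport(),-1))
arm.servo_line([.4925,.223,.23],vel=.2)
arm.servo_line(tp(.07),o,vel=.15); arm.servo_line(tp(.015),vel=.1); arm.sleep(.2)
f0=F(); np.save("f0.npy",f0); print(f0)
print("guard",arm.servo_line(tp(-.007),vel=.015,guard=7)); arm.sleep(.3)
print("h",(np.array(arm.read_tcp_pos())-tp(0))@n,"F",F()-f0,np.array(arm.read_force()),arm.read_wrist_torque(),arm.read_eef_rot(),o,arm.read_time_s())
for k in("top","scene"):
    c=arm.camera(k); pickle.dump(c,open("p_"+k+".pkl","wb")); 
c=pickle.load(open("p_top.pkl","rb"))["pixels"]; b=pickle.load(open("p_scene.pkl","rb"))["pixels"]
cv2.imwrite("pics/p.png",np.hstack([cv2.resize(i,(400,400),interpolation=cv2.INTER_CUBIC) for i in(c[175:255,325:405],b[180:300,320:440])]))
E
```

```text
-2.426885244866423
guard True
h -0.004887742632403872 F 7.983639506138356 [-2.5799  1.0927  5.3563] [ 0.0871  0.3221 -0.077 ] [-179.9647   20.199   100.2675] [-180.     20.2   100.26] 23.4333
```

View pics/p.png

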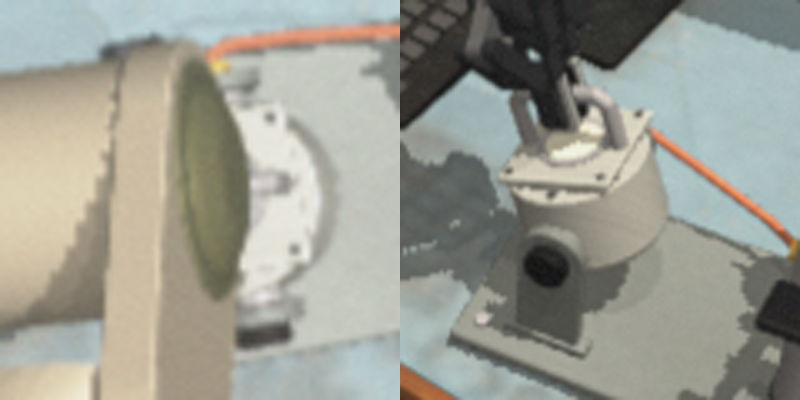

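The plate sits on the head and looks level with the face (right half, plate corners about (500,180), (605,187), (652,112)), with 8 N of normal force and h = -4.9 mm. One numeric check of flushness and centring from depth.

```bash
python3 - <<'E'
from place import *
from scipy.optimize import least_squares
for k in("p_scene","p_top"):
    c=pickle.load(open(k+".pkl","rb")); P=cloud(c)
    q=Rport().inv().apply((P-port()).reshape(-1,3)); m=(abs(q[:,:2]).max(1)<.034)&(abs(q[:,2])<.010); s=q[m]
    a=least_squares(lambda a:s[:,2]-a[0]-s[:,:2]@a[1:],[0,0,0],loss="cauchy",f_scale=.001).x
    r=q[:,2]-a[0]-q[:,:2]@a[1:]
    e=q[(abs(q[:,:2]).max(1)<.05)&(abs(r)<.002)]
    print(k,m.sum(),"top z",a[0],"tilt deg",np.degrees(a[1:]),"extent",np.percentile(e[:,0],[.5,99.5]),np.percentile(e[:,1],[.5,99.5]))
print("F",F()-np.load("f0.npy"),arm.read_grip_force())
E
```

```text
p_scene 693 top z 0.0009710214273996011 tilt deg [0.6723 0.9548] extent [-0.036   0.0333] [-0.0332  0.0361]
p_top 266 top z 0.001270285378622246 tilt deg [ 0.1118 -0.6362] extent [-0.0324  0.035 ] [-0.0356 -0.0062]
F 8.255783893864981 59.12466287612915
```

```bash
python3 -c "
from station import arm
print(arm.job_done())"
```

```text
the job is handed in; nothing more can be done
None
```

The job is handed in: the pin was pumped fully up, and the larger slide is held on the ring at about 8 N, centred to about 1.5 mm and flush to about 1°, with the ring about 4 mm in; the smaller slide was not touched.

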